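# Step a bench charger's range selector up four clicks

### The job

Unclip the guard from the charger's sloping panel by squeezing in its two spring tabs, and stand it open side down on the bare mat. Then turn the selector knob it covered four clicks clockwise from where it stands, never further than that, and leave the other things on the worktop where they lie.

Things in the scene. Friction and masses are not known exactly. Their poses are not given: they have to be found in the camera images.
- panel: Sloping control panel of the bench charger, a heavy grey wedge-shaped case 170 deep, 240 wide, 113 high that does not move. Origin: on the panel's surface on the selector's axis, 79 above the mat. z: out of the panel (27 degrees from vertical, leaning to the case's front); x: up the slope; y: to the case's left. A flat meter 5 high at y 75 to 141.
- catch (a point): Top of the catch that holds the guard's +y tab: 26 long along the panel's x, 11 high, from y 31.5 to 41 in the panel's frame; its lip overhangs the hook of the tab. Its twin stands at y -31.5 to -41. Four corner fences 8 high stand just outside x +-29, y +-28. Fingertips at the tabs or the knob must stay more than 11 above the panel.
- guard: Loose clip-on guard, an open-bottomed grey box 56 (x) x 54 (y) x 38 high, 70 to 110 g, sitting over the selector with its axes along the panel's. Origin: centre of its open underside; z: out of its closed top. Held only by the two tabs; with both pressed in it can be drawn straight out along the panel's z. It has about 1 mm of play.
- tab_face (a point): Centre of the outer face of the guard's +y tab when at rest; a twin on the -y side. Black sprung tabs 24 wide (x), from 2 to 33 above the underside, 60 over both faces at rest, 50 when fully in. Each slides straight inward up to 5 (2.4 N at rest, 6.4 N at the stop) and must be in by 4. A 5 high hook at its foot sticks out 4.5 under the catch.
- selector_axis (a point): On the selector knob's axis, at the top of its wing, 28 above the panel. Black knob under the guard: disc of radius 17 up to 8 above the panel, with a wing 12 thick standing 8 to 28 above the panel; its sides are parallel from 17 behind the axis to 8 ahead, then taper to the pointer, which has a white line on top. x: along the pointer; z: out of the panel.
- selector_tip (a point): End of the knob's pointer, 18 from the axis; x along the pointer. Clockwise is as seen facing the panel. Eight click positions 30 degrees apart between hard stops: the pointer 105 degrees anticlockwise of straight up the slope is the first, 105 clockwise the last; it starts in one of the first three. A click takes about 0.1 N m; let go, the knob settles in the nearest position.
- feeler_gauge: Folded steel feeler gauge set lying on the mat, 22x95x14. Origin: centre of its underside. A bystander.
- spark_plug: Spark plug lying on the mat, 18x78x18. Origin: centre of its underside. A bystander.
- tape_roll: Roll of black tape lying flat on the mat, 68 across, 19 high. Origin: centre of its underside. A bystander.
- rocker_arm: Bronze-coloured rocker arm on the mat, 34x66x34. Origin: centre of its underside. A bystander.
- car_key: Car key with black head lying on the mat, 30x92x8. Origin: centre of its underside. A bystander.
There are look-alikes about, which are no part of the job. Leave any turquoise look-alike of the guard alone.

How it is judged:
By the outcome, as a careful person would: the job done as asked, in the order asked, and still so for the second after the job is handed in, with the robot touching nothing.
It also fails if it takes over 61 s, if anything falls off the work surface, if the arm or the gripper's body presses on something with over 40 N, if the wrist force passes 120 N, or if a joint passes its speed limit or range.

### The arm

A 6-joint arm with a two-finger parallel gripper is mounted at the origin on a cart in front of the work surface, level with it; the furniture and walls round the work are solid. World frame = base frame: x ahead of the robot, y to its left, z up, the work surface at z = 0. Lengths are in m, angles in rad, forces in N, time in s.
With the tool pointing down it reaches from about 0.35 to 0.975 m from the base axis. Payload 17.4 kg.
Tool frame: the origin (TCP) lies on the centre line of the jaws, within the pads' length; the fingertips stand 8 mm ahead of it and the grasp point (between the pads) lies 11 mm behind it; z points along the fingers, y is the direction in which the jaws open and shut (so a half turn about z gives the same grasp; the last joint's range is limited). The gripper opens to 85 mm and grips with 20 to 120 N. Pads are 22 mm wide; open, the fingers measure 114 mm over their backs; the gripper's body (76 mm by 85 mm) begins 54 mm behind the grasp point. The pads swing forward as they close: fully open they stand 13 mm farther back than shut.
Start: joints at [-1.376, 0.116, 1.442, -0, 1.584, -0.038], TCP at [0.156, -0.657, 0.239] pointing down, gripper open.
Joint ranges: [-2.83, 2.83], [-0.83, 2.19], [0.07, 2.5], [-1.14, 4.28], [0.01, 3], [-2.97, 2.97]. Speed limits (rad/s): [1.89, 1.89, 2.22, 3.14, 3.14, 3.14].

### API

Orientations are given as a 3x3 rotation matrix whose columns are the frame's x, y, z axes.
In Python, from bench import telemetry, cams, env gives the robot as it stands.
- The arm moves only by the tool play_rows, never from a script. Its argument "series" is a list of rows, each an object of numbers: "x", "y", "z": the shift along the tool's x, y, z in cm; "wx", "wy", "wz": the turn, a rotation vector about the tool's x, y, z in degrees. A call has 1 to 20 rows; each row shifts and turns the commanded pose from where the row before left it, along the tool's axes as they then stand; what a row does not reach is not made up. A row lasts 1/10 s, in which the tool goes at most 50 mm and 8.59 degrees, less where a joint would pass 70% of its speed; a pose out of reach is approached as far as the arm can. A call is refused whole if a number of a shift passes 5 or a number of a turn 8.59, either way. A call with a gripper value outside its range is refused whole. "gripper" is the opening, from 0 (shut) to 1 (fully open), set as the call begins (left out, the last holds). The fingers move at their own pace and stop on an object; "newtons" is the grip in N (left out, the last holds). Time passes only in rows, so rows that do not move let the fingers close. It gives the time, the measured TCP pose, the force and the opening at its end, in the units of the state.
- telemetry.get_state(): the state, without advancing time (a new reading comes with each control period).
- cams.grab_frame(name): name is "scene" or "side" or "wrist"; returns a dict with "pixels" (400x640x3 uint8, red, green, blue), "range_z" (400x640 float32, m along the optical axis (not along the pixel's ray), 0 where there is no reading), "fx", "fy", "cx", "cy" (pixels), "cam_to_world" (4x4, takes a point from camera to world coordinates); the wrist camera has in their place "tool_from_camera" (4x4, takes a point from camera to tool coordinates, whose origin is the TCP and whose axes are the flange's). Camera axes: x right, y down, z forward; pixel columns grow to the right and rows downward; lengths in m; the calibration is good to about 2 mm. A picture is of the moment at which its call begins: read the wrist's pose just before it.
- env.sign_off(): hands the job in, once; it reports no verdict.
The state is a dict: "clock": time; "q": joint angles; "joint_velocities": joint speeds; "joint_efforts": joint torques, N m; "tool_pos": TCP position; "ee_rot": TCP orientation; "ft_force": force on the tool from outside, world axes, zero at the start; "moment": the same for the moment, N m; "grip_width": finger opening in m.
Only numpy, scipy, OpenCV 4.12 (cv2) and the standard library are available. Lean on these libraries where they do the work, as an engineer would, in place of code of your own. Each camera call takes 0.05 s, during which the arm holds its last target. There are 200 camera calls.

## Working session

There is one attempt and no reset: what is moved stays moved. The work goes in short steps, Python scripts to look and compute and a tool call to move; the robot and the scene stay as the last step left them, time stands still between calls to the robot, and variables do not carry over. Pictures are saved under pics/ and viewed, about 8 in all and at most 12, crops included, and the job is handed in when it is done.

Besides the shell and the picture viewer there is one more tool, called after ">>>" in YAML: its name, and indented under it one key for each argument. play_rows: Moves the arm, as the interface text tells. Its arguments: {"type":"object","properties":{"series":{"type":"array"},"gripper":{"type":"number"},"newtons":{"type":"number"}},"required":["series"]}

```bash
mkdir -p pics; ls; cat > h.py <<'E'
import numpy as np, cv2
from bench import telemetry, cams, env
def shot(n,f=None):
    s=telemetry.get_state(); d=cams.grab_frame(n)
    if 'cam_to_world' in d: T=np.array(d['cam_to_world'])
    else:
        W=np.eye(4); W[:3,:3]=s['ee_rot']; W[:3,3]=s['tool_pos']; T=W@np.array(d['tool_from_camera'])
    if f: cv2.imwrite(f,d['pixels'][:,:,::-1])
    return d,T
def pts(d,T):
    z=d['range_z'].astype(float); v,u=np.mgrid[:z.shape[0],:z.shape[1]]
    P=np.stack([(u-d['cx'])/d['fx']*z,(v-d['cy'])/d['fy']*z,z],-1)
    return P@T[:3,:3].T+T[:3,3]
def ray(d,T,u,v):
    r=T[:3,:3]@np.array([(u-d['cx'])/d['fx'],(v-d['cy'])/d['fy'],1]); return T[:3,3],r
def onplane(d,T,u,v,p0,n):
    o,r=ray(d,T,u,v); return o+r*(np.dot(n,np.array(p0)-o)/np.dot(n,r))
E
python3 - <<'E'
from h import *
ims=[]
for n in ['scene','side']:
    d,T=shot(n,f'pics/{n}0.png'); np.savez(f'{n}0.npz',T=T,**{k:d[k] for k in ['pixels','range_z','fx','fy','cx','cy']})
    print(n,T.round(3).tolist(),d['fx'],d['cx'],d['cy'])
d,T=shot('wrist','pics/wrist0.png'); print(np.array(d['tool_from_camera']).round(3).tolist(),d['fx'])
s=telemetry.get_state(); print(s)
E
```

```text
pics
scene [[-0.887, -0.236, 0.397, 0.022], [-0.461, 0.498, -0.735, 0.916], [-0.025, -0.835, -0.55, 0.795], [0.0, 0.0, 0.0, 1.0]] 504.2960191156369 319.65908146507667 202.17481387344353
side [[0.997, 0.061, -0.043, 0.606], [0.073, -0.681, 0.729, -0.99], [0.015, -0.73, -0.684, 0.975], [0.0, 0.0, 0.0, 1.0]] 465.4554148611815 325.6864882223693 196.54214965398253
[[-0.0, -0.957, -0.289, 0.072], [1.0, -0.0, -0.001, -0.001], [0.0, -0.289, 0.957, -0.135], [0.0, 0.0, 0.0, 1.0]] 330.61508275457624
{'clock': 0.15, 'q': array([-1.37579258e+00,  1.16360980e-01,  1.44209079e+00, -2.25450513e-06,
        1.58400442e+00, -3.78003229e-02]), 'joint_velocities': array([-2.01344560e-03, -3.46858849e-03, -2.26221945e-03, -1.21617153e-03,
       -1.19186690e-03,  5.11146677e-06]), 'joint_efforts': array([ 1.31887424e-03, -7.32512426e+01, -6.32847834e+01, -1.33018143e-04,
        5.02288429e-03,  5.54238468e-06]), 'tool_pos': array([ 0.15569176, -0.65666214,  0.23875481]), 'ee_rot': array([[ 9.73023311e-01,  2.30706755e-01, -1.69539108e-04],
       [ 2.30706815e-01, -9.73022943e-01,  8.46732380e-04],
       [ 3.03814378e-05, -8.63004172e-04, -9.99999627e-01]]), 'ft_force': array([ 0.71682656,  0.39366838, -0.28611753]), 'moment': array([ 0.00963608,  0.01346149, -0.02517468]), 'grip_width': 0.08564366475533572}
```

View pics/scene0.png

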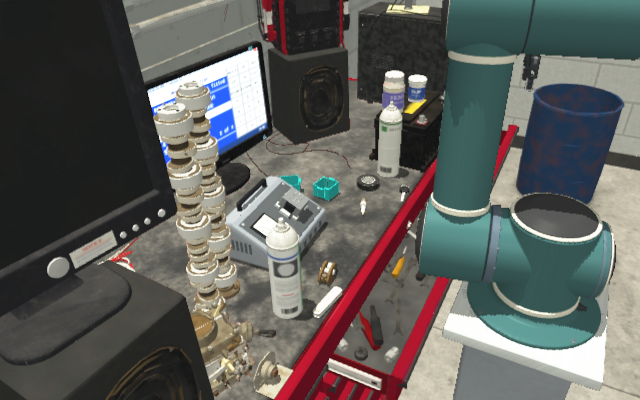

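View pics/side0.png

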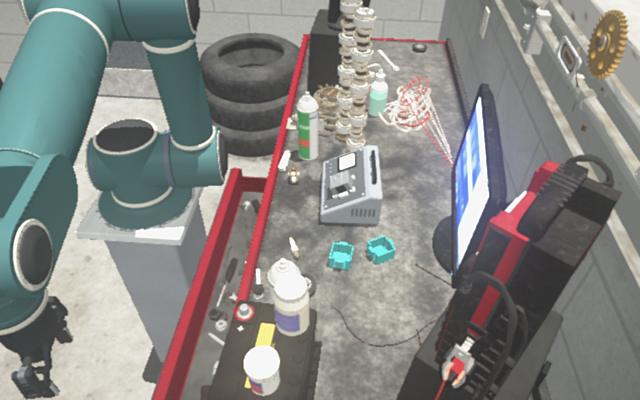

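The scene view shows the charger case at about (280,220) and the turquoise look-alikes at about (326,187). In the side view the case is at about (350,185) and the look-alikes are at (340,255) and (380,248). Next I'll measure the panel.

```bash
python3 - <<'E'
from h import *
crops=[]
for n,(a,b,c,e) in {'scene':(160,275,220,380),'side':(140,260,280,420)}.items():
    f=np.load(n+'0.npz'); d={k:f[k] for k in f.files}; T=f['T']
    P=pts(d,T); np.save(n+'P.npy',P)
    cr=cv2.resize(d['pixels'][a:b,c:e,::-1],None,fx=5 if n=='scene' else 5,fy=5,interpolation=cv2.INTER_CUBIC)[:,:]
    cv2.imwrite(f'pics/{n}_c.png',cr[:600,:800])
    for (v,u) in ([(220,300),(230,262),(200,300),(185,300),(187,326),(180,368)] if n=='scene' else [(160,347),(200,330),(190,345),(178,340),(165,372),(255,340),(248,380)]):
        print(n,u,v,P[v,u].round(4))
E
```

```text
scene 300 220 [0.5622 0.0254 0.0578]
scene 262 230 [0.5999 0.1382 0.0898]
scene 300 200 [0.5719 0.0039 0.1027]
scene 300 185 [ 0.697  -0.2085 -0.0032]
scene 326 187 [ 0.615  -0.2219  0.0037]
scene 368 180 [ 0.5154 -0.3071  0.0072]
side 347 160 [0.6037 0.1166 0.0932]
side 330 200 [ 0.5627 -0.0336  0.0649]
side 345 190 [ 0.6035 -0.023   0.0969]
side 340 178 [0.5873 0.007  0.1143]
side 372 165 [0.676  0.0506 0.1328]
side 340 255 [ 0.6008 -0.1822  0.0047]
side 380 248 [ 0.7084 -0.1501  0.0069]
```

View pics/scene_c.png

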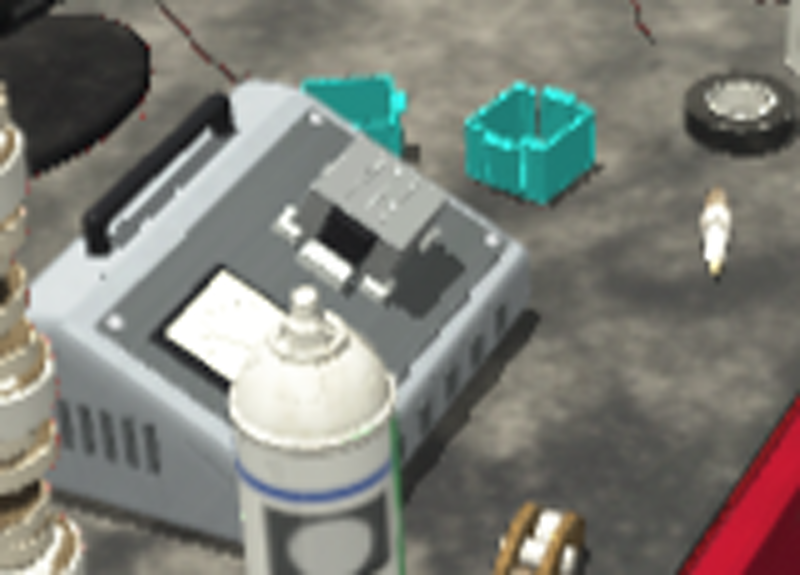

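View pics/side_c.png

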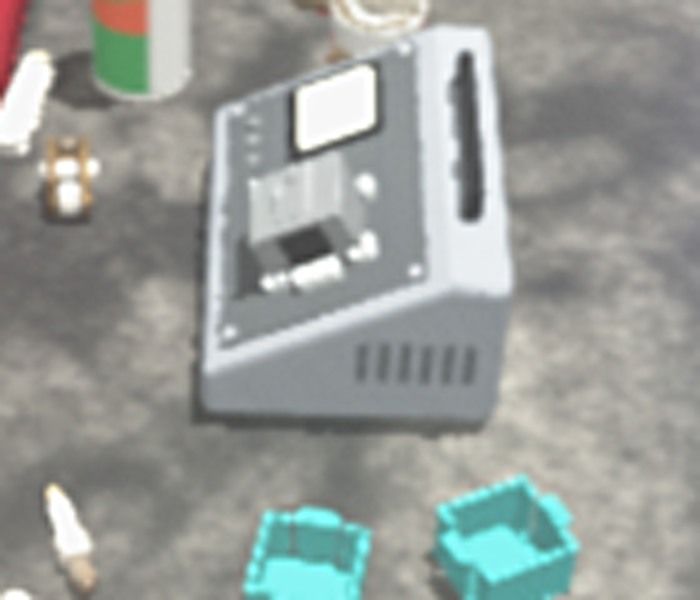

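The crops show the grey guard clipped on the panel, with white catches and the -y tab visible. A tall spray can stands in front of the meter end. Both look-alikes lie open side up, beside the case. Next: panel plane fit, guard position and an obstacle map.

```bash
python3 - <<'E'
from h import *
Ps=np.concatenate([np.load(n+'P.npy').reshape(-1,3) for n in ['scene','side']])
ok=(Ps[:,0]>.35)&(Ps[:,0]<.95)&(Ps[:,1]>-.7)&(Ps[:,1]<.5)&(Ps[:,2]<.8)&(Ps[:,2]>-.02)
Q=Ps[ok]
g=np.zeros((24,12))
for p in Q:
    i=int((p[1]+.7)/.05);j=int((p[0]-.35)/.05); g[min(i,23),min(j,11)]=max(g[min(i,23),min(j,11)],p[2])
print('rows y from -.7, cols x from .35, cm');print((g*100).astype(int))
f=np.load('side0.npz');P=np.load('sideP.npy')
# panel plane: dark grey pixels within case bbox
R=f['pixels'].astype(int);reg=np.zeros(R.shape[:2],bool);reg[145:212,320:366]=1
sat=R.max(2)-R.min(2);val=R.mean(2);m=reg&(val>70)&(val<125)&(sat<25)&(P[...,2]>.04)
X=P[m]
best=None;rng=np.random.default_rng(0)
for _ in range(500):
    a,b,c=X[rng.choice(len(X),3,False)];n=np.cross(b-a,c-a);l=np.linalg.norm(n)
    if l<1e-6: continue
    n/=l; k=(abs((X-a)@n)<.003).sum()
    if best is None or k>best[0]: best=(k,n,a)
I=X[abs((X-best[2])@best[1])<.003];c=I.mean(0);n=np.linalg.svd(I-c)[2][2];n*=np.sign(n[2])
print('plane',len(X),len(I),c,n,'tilt',np.degrees(np.arccos(n[2])),'yaw',np.degrees(np.arctan2(-n[1],-n[0])))
h=(Q-c)@n; near=(abs(Q[:,0]-.6)<.07)&(abs(Q[:,1]-.01)<.09)&(Q[:,2]<.2)
print(np.histogram(h[near],bins=np.arange(-.005,.06,.005)))
G=Q[near&(h>.03)&(h<.05)];print('guardtop',G.mean(0),np.median(h[near&(h>.03)&(h<.05)]),len(G),G.min(0),G.max(0))
C=Q[(Q[:,2]>.13)&(Q[:,2]<.25)&(Q[:,0]<.6)&(Q[:,1]>.05)&(Q[:,1]<.3)];print('can',C.min(0),C.max(0))
E
```

```text
rows y from -.7, cols x from .35, cm
[[14 16 16 16  0  0  0 56 58 59 59 29]
 [15 16 23 23 14  0  0 29 60 62 59 29]
 [15 16 23 23 15  0  0 29 59 63 63 59]
 [15 16 28 28 16  0  0  4 45 55 62 60]
 [15 17 28 28 16  0  0  0 28 46 59 58]
 [14 15 23 22 14  1  0  1  0 29 29 57]
 [ 0  0 23 21  1  1  0  0  0  0  0  0]
 [ 1  1  1  2  0  0  0  0  0  0 38 37]
 [ 1  0  2  2  0  0  0  0  0  0 38 38]
 [ 1  0  1  0  4  4  4  4  1  1 38 38]
 [ 1  0  2  0  4  4  4  4  1  1 38 38]
 [ 1  0  1  0  0  0  4  4  0  0 38 38]
 [ 1  0  0  5  8 10 11 11  0  0 37 38]
 [ 1  0  0  5 12 12 14 11  0  0 11 38]
 [ 1  0  0  5 12 12 14 11  0  0  0 38]
 [ 1  2  2  6  9 11 14  0  0  0  0 38]
 [ 1  3  3  6  9 11 14  0  0  0  0 36]
 [ 1  2  0  6  8 11 11  0  0  0  0  0]
 [ 1 21 24 19 47 49 47  0  0  0  0  3]
 [ 1 21 23 19 47 49 47  0  0  0  6  4]
 [ 1  0  0  2 48 48  0  0  0 10  8  4]
 [ 1  7  9 11 48 49  0  0 14 12  8  4]
 [ 4 10 12 44 12  0  0 11 15 12 10  5]
 [ 1 10 12 67 67  0 12 12 15 14 11  6]]
plane 224 119 [0.58258176 0.05396513 0.07537561] [-0.46120738 -0.04574559  0.88611235] tilt 27.61128060404316 yaw 5.664446292337334
(array([2020,  680,  117,   82,   73,   64,   89,  398,  171,    1,    0,
          0]), array([-0.005,  0.   ,  0.005,  0.01 ,  0.015,  0.02 ,  0.025,  0.03 ,
        0.035,  0.04 ,  0.045,  0.05 ,  0.055]))
guardtop [0.58199036 0.00597351 0.11091734] 0.03380762234635409 570 [ 0.55493657 -0.02851732  0.09365247] [0.61028512 0.04008186 0.12712211]
can [0.43439868 0.21193382 0.13008452] [0.59999943 0.28951895 0.24993978]
```

>>> play_rows:
  series:
    - {"z": -4.5}
    - {"z": -4.5}
    - {"z": -4.5}
    - {"z": -4.5}
    - {"x": 3.2, "y": -3.475}
    - {"x": 3.2, "y": -3.475}
    - {"x": 3.2, "y": -3.475}
    - {"x": 3.2, "y": -3.475}
    - {"x": 3.2, "y": -3.475}
    - {"x": 3.2, "y": -3.475}
    - {"x": 3.2, "y": -3.475}
    - {"x": 3.2, "y": -3.475}
    - {"x": 3.2, "y": -3.475}
    - {"x": 3.2, "y": -3.475}
    - {"x": 3.2, "y": -3.475}
    - {"x": 3.2, "y": -3.475}
    - {"x": 3.2, "y": -3.475}
    - {"x": 3.2, "y": -3.475}
    - {"x": 3.2, "y": -3.475}
    - {"x": 3.2, "y": -3.475}
  gripper: 1

```text
$.series[0]: bad value
```

```bash
cat >> h.py <<'E'
from scipy.spatial.transform import Rotation as Ro
def panelR(yaw,tilt=27):  # panel axes in world
    return Ro.from_euler('ZY',[yaw,-tilt],degrees=True).as_matrix()
FL=np.diag([1,-1,-1.])
def go(p,R):
    "translation first in present tool axes (cm), then rotation (deg)"
    s=telemetry.get_state(); C=s['ee_rot']
    print('t',s['clock'],'TCP',s['tool_pos'].round(4),'F',s['ft_force'].round(1),'w',round(s['grip_width'],4))
    print('shift cm',(C.T@(np.array(p)-s['tool_pos'])*100).round(2),'rot deg',np.degrees(Ro.from_matrix(C.T@R).as_rotvec()).round(2))
E
python3 - <<'E'
from h import *
R=panelR(5); print(R.round(3)); o=np.array([.599,.008,.079])
go(o+.16*R[:,2],R@FL); print(telemetry.get_state()['q'])
E
```

```text
[[ 0.888 -0.087 -0.452]
 [ 0.078  0.996 -0.04 ]
 [ 0.454  0.     0.891]]
t 0.15 TCP [ 0.1557 -0.6567  0.2388] F [ 0.7  0.4 -0.3] w 0.0856
shift cm [ 51.28 -55.5    1.77] rot deg [-2.01 26.95  8.17]
[-1.37579258e+00  1.16360980e-01  1.44209079e+00 -2.25450513e-06
  1.58400442e+00 -3.78003229e-02]
```

>>> play_rows:
  series:
    - {"x": 0, "y": 0, "z": -4.5, "wx": 0, "wy": 0, "wz": 0}
    - {"x": 0, "y": 0, "z": -4.5, "wx": 0, "wy": 0, "wz": 0}
    - {"x": 0, "y": 0, "z": -4.5, "wx": 0, "wy": 0, "wz": 0}
    - {"x": 0, "y": 0, "z": -4.5, "wx": 0, "wy": 0, "wz": 0}
  gripper: 1

```text
clock: 0.55
tool_pos: [0.1557, -0.6565, 0.421]
ee_rot: [[0.973, 0.231, -0.0], [0.231, -0.973, 0.0], [0.0, -0.0, -1.0]]
ft_force: [0.6, 0.2, -0.2]
grip_width: 0.0857
```

>>> play_rows:
  series:
    - {"x": 3.2, "y": -3.47, "z": 0, "wx": 0, "wy": 0, "wz": 0}
    - {"x": 3.2, "y": -3.47, "z": 0, "wx": 0, "wy": 0, "wz": 0}
    - {"x": 3.2, "y": -3.47, "z": 0, "wx": 0, "wy": 0, "wz": 0}
    - {"x": 3.2, "y": -3.47, "z": 0, "wx": 0, "wy": 0, "wz": 0}
    - {"x": 3.2, "y": -3.47, "z": 0, "wx": 0, "wy": 0, "wz": 0}
    - {"x": 3.2, "y": -3.47, "z": 0, "wx": 0, "wy": 0, "wz": 0}
    - {"x": 3.2, "y": -3.47, "z": 0, "wx": 0, "wy": 0, "wz": 0}
    - {"x": 3.2, "y": -3.47, "z": 0, "wx": 0, "wy": 0, "wz": 0}
    - {"x": 3.2, "y": -3.47, "z": 0, "wx": 0, "wy": 0, "wz": 0}
    - {"x": 3.2, "y": -3.47, "z": 0, "wx": 0, "wy": 0, "wz": 0}
    - {"x": 3.2, "y": -3.47, "z": 0, "wx": 0, "wy": 0, "wz": 0}
    - {"x": 3.2, "y": -3.47, "z": 0, "wx": 0, "wy": 0, "wz": 0}
    - {"x": 3.2, "y": -3.47, "z": 0, "wx": 0, "wy": 0, "wz": 0}
    - {"x": 3.2, "y": -3.47, "z": 0, "wx": 0, "wy": 0, "wz": 0}
    - {"x": 3.2, "y": -3.47, "z": 0, "wx": 0, "wy": 0, "wz": 0}
    - {"x": 3.2, "y": -3.47, "z": 0, "wx": 0, "wy": 0, "wz": 0}

```text
clock: 2.15
tool_pos: [0.5263, 0.0036, 0.4193]
ee_rot: [[0.973, 0.231, 0.0], [0.231, -0.973, -0.0], [0.0, 0.0, -1.0]]
ft_force: [0.3, -1.6, 0.0]
grip_width: 0.0854
```

```bash
python3 - <<'E'
from h import *
R=panelR(5); o=np.array([.599,.008,.079])
go(o+.16*R[:,2],R@FL); print(telemetry.get_state()['q'].round(3))
E
```

```text
t 2.15 TCP [0.5263 0.0036 0.4193] F [ 0.3 -1.6  0. ] w 0.0854
shift cm [-0.02  0.19 19.77] rot deg [-1.96 26.94  8.2 ]
[-0.042 -0.197  1.456 -0.     1.882  1.296]
```

>>> play_rows:
  series:
    - {"x": 0, "y": 0.05, "z": 4.94, "wx": 0, "wy": 0, "wz": 0}
    - {"x": 0, "y": 0.05, "z": 4.94, "wx": 0, "wy": 0, "wz": 0}
    - {"x": 0, "y": 0.05, "z": 4.94, "wx": 0, "wy": 0, "wz": 0}
    - {"x": 0, "y": 0.05, "z": 4.94, "wx": 0, "wy": 0, "wz": 0}
    - {"x": 0, "y": 0, "z": 0, "wx": -0.49, "wy": 6.73, "wz": 2.05}
    - {"x": 0, "y": 0, "z": 0, "wx": -0.49, "wy": 6.73, "wz": 2.05}
    - {"x": 0, "y": 0, "z": 0, "wx": -0.49, "wy": 6.73, "wz": 2.05}
    - {"x": 0, "y": 0, "z": 0, "wx": -0.49, "wy": 6.73, "wz": 2.05}
    - {"x": 0, "y": 0, "z": 0, "wx": 0, "wy": 0, "wz": 0}
    - {"x": 0, "y": 0, "z": 0, "wx": 0, "wy": 0, "wz": 0}

```text
clock: 3.15
tool_pos: [0.5259, -0.0004, 0.222]
ee_rot: [[0.889, 0.088, 0.45], [0.078, -0.996, 0.039], [0.452, 0.0, -0.892]]
ft_force: [0.6, 0.8, 0.8]
grip_width: 0.0856
```

```bash
python3 - <<'E'
from h import *
R=panelR(5); o=np.array([.599,.008,.079])
go(o+.16*R[:,2],R@FL); print(telemetry.get_state()['q'].round(3))
d,T=shot('wrist','pics/w1.png'); np.savez('w1.npz',T=T,**{k:d[k] for k in ['pixels','range_z','fx','fy','cx','cy']})
E
```

```text
t 3.15 TCP [ 5.259e-01 -4.000e-04  2.220e-01] F [0.6 0.8 0.8] w 0.0856
shift cm [ 0.06 -0.2   0.08] rot deg [0.   0.14 0.04]
[-0.093 -0.508  2.054  0.089  1.135  1.371]
```

View pics/w1.png

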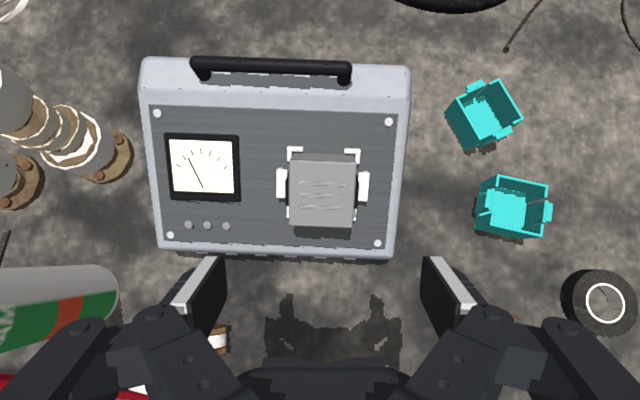

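The wrist view shows the guard at about (323,195), catches at (281,184) and (363,187), and panel screws at (157,113), (389,122), (170,235) and (378,243). I'll refine the pose from the blobs and the depth plane.

```bash
cat > m.py <<'E'
from h import *
def measure(d,T,roi=(100,255,140,405)):
    P=pts(d,T); R=d['pixels'].astype(int); val=R.mean(2); a,b,c,e=roi
    reg=np.zeros(val.shape,bool); reg[a:b,c:e]=1
    m=reg&(val>60)&(val<115)&(d['range_z']>0)
    X=P[m]
    n=panelR(5)[:,2]; h=X@n; k=np.median(h); I=X[abs(h-k)<.004]
    for _ in range(3):
        cc=I.mean(0); n=np.linalg.svd(I-cc,full_matrices=False)[2][2]; n*=np.sign(n[2]); I=X[abs((X-cc)@n)<.0025]
    print('plane',len(I),'tilt',np.degrees(np.arccos(n[2])).round(2),'yaw',np.degrees(np.arctan2(-n[1],-n[0])).round(2),'c',cc.round(4))
    w=(reg&(val>190)).astype(np.uint8)
    nn,lab,st,ce=cv2.connectedComponentsWithStats(w)
    for i in range(1,nn):
        if st[i,4]>12: print('blob',ce[i].round(1),st[i].tolist(),onplane(d,T,*ce[i],cc,n).round(4))
    return P,n,cc,reg,val
E
python3 - <<'E'
from m import *
f=np.load('w1.npz');d={k:f[k] for k in f.files};T=f['T']
P,n,cc,reg,val=measure(d,T)
h=(P-cc)@n
g=reg&(h>.03)&(h<.045); vv,uu=np.nonzero(g)
print('guard top px',len(uu),'h',np.median(h[g]),P[g].mean(0),cv2.minAreaRect(np.stack([uu,vv],1).astype(np.int32)))
Rm=panelR(5); L=(P[g]-P[g].mean(0))@Rm
r=cv2.minAreaRect((L[:,:2]*1e5).astype(np.int32)); print('rect',np.array(r[0])/1e5,np.array(r[1])/1e5,r[2])
c=P[g].mean(0)+Rm@np.array([*(np.array(r[0])/1e5),0]); print('top centre',c,'origin',c-.038*n, 'h panel z at', (c-np.median(h[g])*n))
E
```

```text
plane 17710 tilt 27.06 yaw 2.81 c [0.5952 0.0476 0.0812]
blob [282.6 147. ] [140, 100, 265, 155, 4127] [0.6223 0.0448 0.095 ]
blob [156.7 112.6] [153, 109, 8, 8, 53] [0.6399 0.1553 0.1068]
blob [388.5 121.3] [385, 118, 8, 8, 51] [ 0.6495 -0.0457  0.1066]
blob [201.8 165.5] [169, 139, 65, 54, 3069] [0.6014 0.1174 0.0861]
blob [292.4 150.5] [287, 146, 16, 15, 121] [0.6202 0.0359 0.0937]
blob [353.8 153. ] [344, 148, 17, 16, 129] [ 0.6228 -0.0187  0.0936]
blob [280.4 182.2] [276, 168, 11, 30, 282] [0.5935 0.0455 0.0803]
blob [363.1 185.3] [358, 171, 12, 30, 294] [ 0.5972 -0.0303  0.0803]
blob [287.4 211.7] [286, 206, 3, 12, 25] [0.5685 0.0377 0.0674]
blob [169.9 234.6] [167, 232, 7, 6, 36] [0.5379 0.1504 0.0546]
blob [377.2 242.8] [374, 240, 7, 7, 37] [ 0.5476 -0.0504  0.0545]
blob [238.6 246.4] [229, 244, 22, 5, 55] [0.5326 0.0837 0.0502]
blob [264.3 247.2] [252, 246, 29, 4, 72] [0.534  0.0585 0.0503]
guard top px 4583 h 0.0359542987632954 [0.58053928 0.00618869 0.11287921] ((321.6341552734375, 192.64535522460938), (74.22064971923828, 66.94646453857422), 2.2906100749969482)
rect [-1.44236816e-03 -4.56884766e-05] [0.06100791 0.05622724] 88.17521667480469
top centre [0.57926299 0.00603117 0.11222439] origin [0.59653081 0.00687877 0.078385  ] h panel z at [0.59560121 0.00683314 0.08020672]
```

```bash
python3 - <<'E'
from h import *
f=np.load('w1.npz');d={k:f[k] for k in f.files};T=f['T'];P=pts(d,T)
R=panelR(2.75);n=R[:,2];cc=np.array([.5952,.0476,.0812])
h=(P-cc)@n
for nm,(u,v) in dict(cR=(280.4,182.2),cL=(363.1,185.3)).items():
    print(nm,onplane(d,T,u,v,cc+.011*n,n).round(4),'depth h',h[int(v)-8:int(v)+8,int(u)-2:int(u)+3].mean(1).round(4)[::4])
o=(onplane(d,T,280.4,182.2,cc+.011*n,n)+onplane(d,T,363.1,185.3,cc+.011*n,n))/2-.011*n
print('origin',o)
g=np.zeros(h.shape,bool);g[140:240,270:375]=1;g&=(h>.0335)&(h<.042)
L=(P[g]-o)@R;print('guard local min/max',np.percentile(L,[1,50,99],axis=0).round(4))
cam=(T[:3,3]-o)@R;print('cam local',cam)
np.savez('pan.npz',o=o,R=R)
for k in (.13,.06): go(o+k*n,R@FL)
E
```

```text
cR [0.5911 0.0438 0.0913] depth h [0.0097 0.0095 0.0092 0.0091]
cL [ 0.5946 -0.0292  0.0914] depth h [0.0093 0.0091 0.009  0.0094]
origin [0.59783283 0.0075583  0.08156109]
guard local min/max [[-0.0298 -0.0268  0.0342]
 [-0.0011 -0.0006  0.036 ]
 [ 0.0247  0.026   0.0379]]
cam local [ 0.07232789 -0.00375732  0.29391084]
t 3.2 TCP [ 5.264e-01 -5.000e-04  2.222e-01] F [ 0.4 -0.9  0.3] w 0.0854
shift cm [ 0.03 -0.41  2.79] rot deg [-1.02  0.15  2.04]
t 3.2 TCP [ 5.264e-01 -5.000e-04  2.222e-01] F [ 0.4 -0.9  0.3] w 0.0854
shift cm [ 0.05 -0.28  9.79] rot deg [-1.02  0.15  2.04]
```

>>> play_rows:
  series:
    - {"x": 0, "y": -0.2, "z": 1.5, "wx": -0.5, "wy": 0.07, "wz": 1.02}
    - {"x": 0, "y": -0.2, "z": 1.5, "wx": -0.5, "wy": 0.07, "wz": 1.02}
    - {"x": 0, "y": 0, "z": 0, "wx": 0, "wy": 0, "wz": 0}
    - {"x": 0, "y": 0, "z": 0, "wx": 0, "wy": 0, "wz": 0}

```text
clock: 3.6
tool_pos: [0.5399, 0.0048, 0.1951]
ee_rot: [[0.89, 0.049, 0.453], [0.043, -0.999, 0.023], [0.454, -0.001, -0.891]]
ft_force: [0.2, 0.5, -0.1]
grip_width: 0.0855
```

```bash
python3 - <<'E'
from h import *
z=np.load('pan.npz');o,R=z['o'],z['R'];n=R[:,2]
go(o+.13*n,R@FL)
d,T=shot('wrist','pics/w2.png');P=pts(d,T);np.savez('w2.npz',T=T,**{k:d[k] for k in ['pixels','range_z','fx','fy','cx','cy']})
L=(P-o)@R;val=d['pixels'].mean(2)
near=(abs(L[...,0])<.05)&(abs(L[...,1])<.055)
pl=near&(val>60)&(val<115)&(abs(L[...,2])<.005);print('panel h',np.median(L[pl][:,2]),len(L[pl]))
g=near&(L[...,2]>.033)&(L[...,2]<.043);print('top',np.percentile(L[g],[1,50,99],axis=0).round(4))
w=((val>190)&near&(L[...,2]<.02)).astype(np.uint8);k,lab,st,ce=cv2.connectedComponentsWithStats(w)
f=np.load('w1.npz');d1={q:f[q] for q in f.files}
def tri(a,b):
    o1,r1=ray(d1,f['T'],*a);o2,r2=ray(d,T,*b);A=np.stack([r1,-r2],1);s=np.linalg.lstsq(A,o2-o1,rcond=None)[0];p=((o1+s[0]*r1)+(o2+s[1]*r2))/2
    return (p-o)@R
for i in range(1,k):
    if st[i,4]>150:
        print(ce[i].round(1),st[i],((onplane(d,T,*ce[i],o+.009*n,n)-o)@R).round(4), [tri(a,ce[i]).round(4) for a in ((280.4,182.2),(363.1,185.3)) if abs(a[0]-ce[i][0])<40])
# free-space map
Q=np.concatenate([P.reshape(-1,3),pts(d1,f['T']).reshape(-1,3)]+[np.load(q+'P.npy').reshape(-1,3) for q in ['scene','side']])
G=np.full((20,14),-1.)
for p in Q:
    i=int(np.floor((p[1]+.3)/.02));j=int(np.floor((p[0]-.36)/.02))
    if 0<=i<20 and 0<=j<14 and p[2]<.3: G[i,j]=max(G[i,j],p[2]*1000)
print('rows y=-.3+.02i, cols x=.36+.02j, mm');print(G.astype(int))
E
```

```text
t 3.6 TCP [0.5399 0.0048 0.1951] F [ 0.2  0.5 -0.1] w 0.0855
shift cm [ 0.02  0.   -0.25] rot deg [-0.05  0.02  0.02]
panel h 8.014811918568411e-05 7958
top [[-0.0302 -0.0268  0.034 ]
 [-0.001  -0.0006  0.036 ]
 [ 0.0248  0.0258  0.0378]]
[278.3 194.1] [273 178  12  34 340] [-0.0005  0.0366  0.009 ] [array([-0.0006,  0.0367,  0.0089])]
[370.5 193.8] [364 178  13  34 317] [-0.0003 -0.0372  0.009 ] [array([ 0.0012, -0.0362,  0.015 ])]
rows y=-.3+.02i, cols x=.36+.02j, mm
[[ 11  10   8   2   2  21  22  19  23  22   4   4   3   5]
 [ 10   9   5   2   0  20  22  22  23   3   4   4   6   5]
 [ 11   9   3   0   1   1   9  17   3   5   3   4   5   6]
 [ 10   5   4   4   1   2   4   6   5   5  39  41  40  40]
 [ 12   3   7   5   4   4  17   4   4   5  40  40  39  40]
 [ 12   5   4   4   3  18  19   4   4   5  40   9   8  40]
 [ 10   4   4   5   4  21  17   5   4   4  40  42  40  40]
 [ 10   5   5   5   8  17   5   5   4   3   5   3  36   3]
 [ 11   3   5   4   9  13   4   4   5   4   5   5   4   5]
 [ 10   4   4   7   4   5   6   5   5   4   4   5   5   3]
 [ 10   7   4   5   4   4   5   5   4   5   6   7   6   5]
 [ 10   6   6   3   7   4 278 299 266  61  69  79  89  99]
 [  9   3   6   6   4   5 291 295 266 221  72  83  92 102]
 [ 10   4   4   4   5   5 290 299 274 221 112 120 121 104]
 [ 10   4   6   7   4   7 299 298 274 103 114 124 127 104]
 [ 11   4   4   3   4   4 299 299  53 104 115 125 127 104]
 [ 10   4   6   4   6   4 299 299 267 104 114 125 126 106]
 [ 12   5   6   5   5   4 299 292 266 213 107 105  99 106]
 [  9   4   4   5   4   3 299 288 256  65  75  85  97 106]
 [ 10   4   6  26  26   3   5   5  57  65  80  91 102 107]]
```

>>> play_rows:
  series:
    - {"x": -0.1, "y": 0.05, "z": 2, "wx": 0, "wy": 0, "wz": 0}
    - {"x": 0, "y": 0, "z": 2, "wx": 0, "wy": 0, "wz": 0}
    - {"x": 0, "y": 0, "z": 2, "wx": 0, "wy": 0, "wz": 0}
    - {"x": 0, "y": 0, "z": 2, "wx": 0, "wy": 0, "wz": 0}
    - {"x": 0, "y": 0, "z": 1.5, "wx": 0, "wy": 0, "wz": 0}
    - {"x": 0, "y": 0, "z": 0.8, "wx": 0, "wy": 0, "wz": 0}
    - {"x": 0, "y": 0, "z": 0.4, "wx": 0, "wy": 0, "wz": 0}
    - {"x": 0, "y": 0, "z": 0, "wx": 0, "wy": 0, "wz": 0}
    - {"x": 0, "y": 0, "z": 0, "wx": 0, "wy": 0, "wz": 0}

```text
clock: 4.55
tool_pos: [0.5875, 0.0064, 0.1001]
ee_rot: [[0.889, 0.047, 0.456], [0.042, -0.999, 0.022], [0.456, -0.001, -0.89]]
ft_force: [0.4, -0.5, 0.2]
grip_width: 0.0852
```

```bash
python3 - <<'E'
from h import *
z=np.load('pan.npz');o,R=z['o'],z['R'];n=R[:,2]
go(o+.020*n-.001*R[:,0]-.0005*R[:,1],R@FL)
d,T=shot('wrist','pics/w3.png')
E
```

```text
t 4.55 TCP [0.5875 0.0064 0.1001] F [ 0.4 -0.5  0.2] w 0.0852
shift cm [-0.02 -0.01  0.12] rot deg [-0.02 -0.16 -0.05]
```

View pics/w3.png

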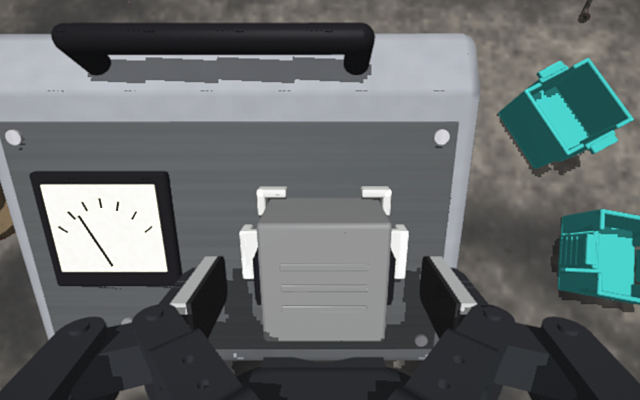

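The fingers straddle the guard centrally: pads at about columns 225 and 423, guard centre at about 324. Closing now.

>>> play_rows:
  series:
    - {"x": 0, "y": 0, "z": 0, "wx": 0, "wy": 0, "wz": 0}
    - {"x": 0, "y": 0, "z": 0, "wx": 0, "wy": 0, "wz": 0}
    - {"x": 0, "y": 0, "z": 0, "wx": 0, "wy": 0, "wz": 0}
    - {"x": 0, "y": 0, "z": 0, "wx": 0, "wy": 0, "wz": 0}
    - {"x": 0, "y": 0, "z": 0, "wx": 0, "wy": 0, "wz": 0}
    - {"x": 0, "y": 0, "z": 0, "wx": 0, "wy": 0, "wz": 0}
  gripper: 0.4
  newtons: 35

```text
clock: 5.2
tool_pos: [0.5874, 0.0065, 0.1]
ee_rot: [[0.889, 0.047, 0.456], [0.042, -0.999, 0.022], [0.456, -0.001, -0.89]]
ft_force: [-6.1, -1.0, 7.4]
grip_width: 0.0531
```

>>> play_rows:
  series:
    - {"x": 0, "y": 0, "z": 0, "wx": 0, "wy": 0, "wz": 0}
    - {"x": 0, "y": 0, "z": 0, "wx": 0, "wy": 0, "wz": 0}
    - {"x": 0, "y": 0, "z": 0, "wx": 0, "wy": 0, "wz": 0}

```text
clock: 5.5
tool_pos: [0.5874, 0.0065, 0.1]
ee_rot: [[0.889, 0.047, 0.456], [0.042, -0.999, 0.022], [0.456, -0.001, -0.89]]
ft_force: [-7.0, 0.2, 6.9]
grip_width: 0.0529
```

>>> play_rows:
  series:
    - {"x": 0, "y": 0, "z": 0, "wx": 0, "wy": 0, "wz": 0}
    - {"x": 0, "y": 0, "z": 0, "wx": 0, "wy": 0, "wz": 0}
    - {"x": 0, "y": 0, "z": 0, "wx": 0, "wy": 0, "wz": 0}
  newtons: 70

```text
clock: 5.8
tool_pos: [0.5873, 0.0065, 0.1002]
ee_rot: [[0.889, 0.047, 0.455], [0.042, -0.999, 0.022], [0.456, -0.001, -0.89]]
ft_force: [-12.6, -1.0, 10.9]
grip_width: 0.0518
```

```bash
python3 - <<'E'
from h import *
z=np.load('pan.npz');o,R=z['o'],z['R'];n=R[:,2]
go(o+.020*n-.001*R[:,0]-.0005*R[:,1],R@FL)
d,T=shot('wrist');cv2.imwrite('pics/w4.png',cv2.resize(d['pixels'][170:360,180:460,::-1],None,fx=2.8,fy=2.8))
E
```

```text
t 5.8 TCP [0.5873 0.0065 0.1002] F [-12.6  -1.   10.9] w 0.0518
shift cm [-0.01 -0.01  0.14] rot deg [-0.02 -0.13 -0.05]
```

View pics/w4.png

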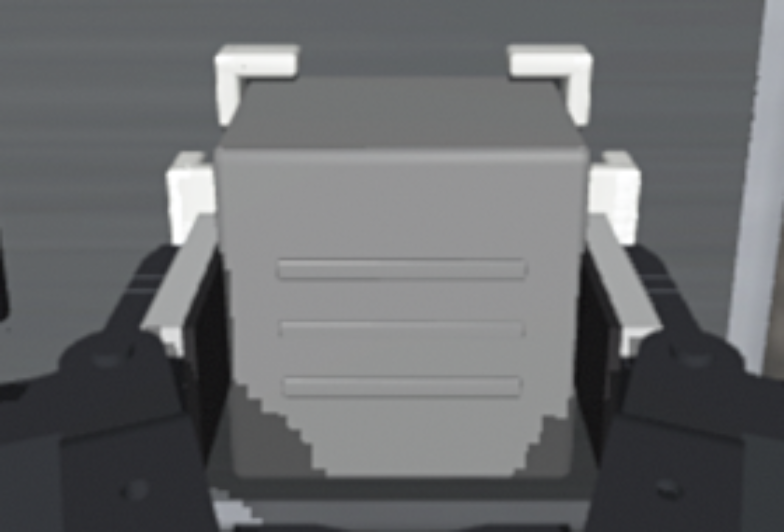

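>>> play_rows:
  series:
    - {"x": -0.05, "y": 0, "z": -0.1, "wx": 0, "wy": 0, "wz": 0}
    - {"x": 0, "y": 0, "z": -0.1, "wx": 0, "wy": 0, "wz": 0}
    - {"x": 0, "y": 0, "z": 0, "wx": 0, "wy": 0, "wz": 0}
    - {"x": 0, "y": 0, "z": 0, "wx": 0, "wy": 0, "wz": 0}
  newtons: 80

```text
clock: 6.25
tool_pos: [0.5863, 0.0064, 0.1012]
ee_rot: [[0.889, 0.047, 0.456], [0.042, -0.999, 0.022], [0.456, -0.001, -0.89]]
ft_force: [3.5, -0.2, 2.2]
grip_width: 0.0515
```

>>> play_rows:
  series:
    - {"x": 0, "y": 0, "z": -0.1, "wx": 0, "wy": 0, "wz": 0}
    - {"x": 0, "y": 0, "z": -0.1, "wx": 0, "wy": 0, "wz": 0}
    - {"x": 0, "y": 0, "z": -0.1, "wx": 0, "wy": 0, "wz": 0}
  newtons: 95

```text
clock: 6.55
tool_pos: [0.5846, 0.0063, 0.1035]
ee_rot: [[0.889, 0.047, 0.455], [0.042, -0.999, 0.022], [0.456, -0.001, -0.89]]
ft_force: [5.0, -0.1, -0.2]
grip_width: 0.0509
```

>>> play_rows:
  series:
    - {"x": 0, "y": 0, "z": -0.2, "wx": 0, "wy": 0, "wz": 0}
    - {"x": 0, "y": 0, "z": -0.3, "wx": 0, "wy": 0, "wz": 0}
    - {"x": 0, "y": 0, "z": -0.3, "wx": 0, "wy": 0, "wz": 0}
    - {"x": 0, "y": 0, "z": -0.3, "wx": 0, "wy": 0, "wz": 0}

```text
clock: 6.95
tool_pos: [0.5791, 0.0061, 0.1132]
ee_rot: [[0.89, 0.047, 0.454], [0.042, -0.999, 0.022], [0.455, -0.001, -0.891]]
ft_force: [-0.2, 0.4, -1.0]
grip_width: 0.051
```

>>> play_rows:
  series:
    - {"x": 0, "y": 0, "z": -1, "wx": 0, "wy": 0, "wz": 0}
    - {"x": 0, "y": 0, "z": -2, "wx": 0, "wy": 0, "wz": 0}
    - {"x": 0, "y": 0, "z": -2, "wx": 0, "wy": 0, "wz": 0}
    - {"x": 0, "y": 0, "z": -2, "wx": 0, "wy": 0, "wz": 0}
    - {"x": 0, "y": 0, "z": -2, "wx": 0, "wy": 0, "wz": 0}
    - {"x": 0, "y": 0, "z": -1, "wx": 0, "wy": 0, "wz": 0}
    - {"x": 0, "y": 0, "z": 0, "wx": 0, "wy": 0, "wz": 0}

```text
clock: 7.65
tool_pos: [0.5341, 0.0038, 0.2041]
ee_rot: [[0.888, 0.047, 0.457], [0.042, -0.999, 0.022], [0.458, -0.0, -0.889]]
ft_force: [0.3, -0.2, -1.4]
grip_width: 0.0513
```

```bash
python3 - <<'E'
from h import *
z=np.load('pan.npz');o,R=z['o'],z['R'];n=R[:,2]
go([.43,-.03,.12],panelR(2.75,0)@FL)
d,T=shot('wrist','pics/w5.png');np.savez('w5.npz',T=T,**{k:d[k] for k in ['pixels','range_z','fx','fy','cx','cy']})
E
```

```text
t 7.65 TCP [0.5341 0.0038 0.2041] F [ 0.3 -0.2 -1.4] w 0.0513
shift cm [-13.24   2.89   2.64] rot deg [-2.000e-02 -2.725e+01 -5.000e-02]
```

View pics/w5.png

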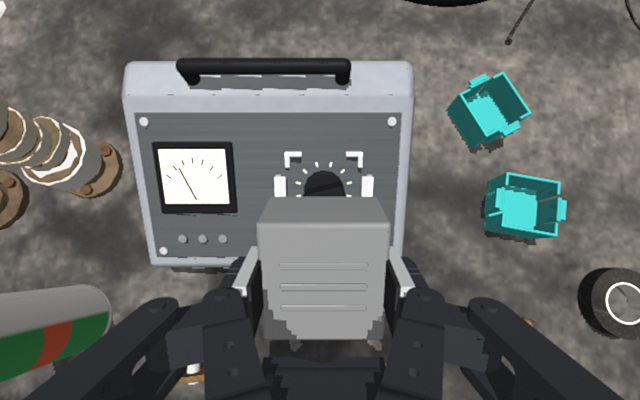

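The guard is held and hanging square. The knob is uncovered at about (324,185), its pointer still partly hidden. I'll stand the guard on the mat next.

>>> play_rows:
  series:
    - {"x": 0, "y": 0, "z": 0, "wx": 0, "wy": -6.8, "wz": 0}
    - {"x": 0, "y": 0, "z": 0, "wx": 0, "wy": -6.8, "wz": 0}
    - {"x": 0, "y": 0, "z": 0, "wx": 0, "wy": -6.8, "wz": 0}
    - {"x": 0, "y": 0, "z": 0, "wx": 0, "wy": -6.8, "wz": 0}
    - {"x": -2.64, "y": 0.72, "z": 2.1, "wx": 0, "wy": 0, "wz": 0}
    - {"x": -2.64, "y": 0.72, "z": 2.1, "wx": 0, "wy": 0, "wz": 0}
    - {"x": -2.64, "y": 0.72, "z": 2.1, "wx": 0, "wy": 0, "wz": 0}
    - {"x": -2.64, "y": 0.72, "z": 2.1, "wx": 0, "wy": 0, "wz": 0}
    - {"x": 0, "y": 0, "z": 0, "wx": 0, "wy": 0, "wz": 0}
    - {"x": 0, "y": 0, "z": 0, "wx": 0, "wy": 0, "wz": 0}

```text
clock: 8.7
tool_pos: [0.4297, -0.0299, 0.1176]
ee_rot: [[0.999, 0.047, -0.003], [0.047, -0.999, 0.001], [-0.003, -0.001, -1.0]]
ft_force: [-0.0, 1.0, -1.3]
grip_width: 0.0511
```

```bash
python3 - <<'E'
from h import *
go([.43,-.03,.04],panelR(2.75,0)@FL); print(telemetry.get_state()['q'].round(2))
d,T=shot('side');P=pts(d,T)
m=(abs(P[...,0]-.43)<.05)&(abs(P[...,1]+.03)<.05)&(P[...,2]>.02)&(P[...,2]<.16)
print(np.histogram(P[m][:,2],bins=np.arange(.06,.165,.005)))
a,b=np.nonzero(m);print(b.min(),b.max(),a.min(),a.max())
cv2.imwrite('pics/s5.png',cv2.resize(d['pixels'][150:260,240:360,::-1],None,fx=5,fy=5,interpolation=cv2.INTER_CUBIC))
E
```

```text
t 8.7 TCP [ 0.4297 -0.0299  0.1176] F [-0.   1.  -1.3] w 0.0511
shift cm [0.05 0.02 7.76] rot deg [-0.06  0.15 -0.07]
[-0.13 -0.39  2.09  0.    1.44  1.39]
(array([  0,   0,   0,   0,   0,   0,   4,  28,  36,  14,  26,  20,  30,
        47, 110,  15,  12,   4,   0,   3]), array([0.06 , 0.065, 0.07 , 0.075, 0.08 , 0.085, 0.09 , 0.095, 0.1  ,
       0.105, 0.11 , 0.115, 0.12 , 0.125, 0.13 , 0.135, 0.14 , 0.145,
       0.15 , 0.155, 0.16 ]))
272 293 164 195
```

View pics/s5.png

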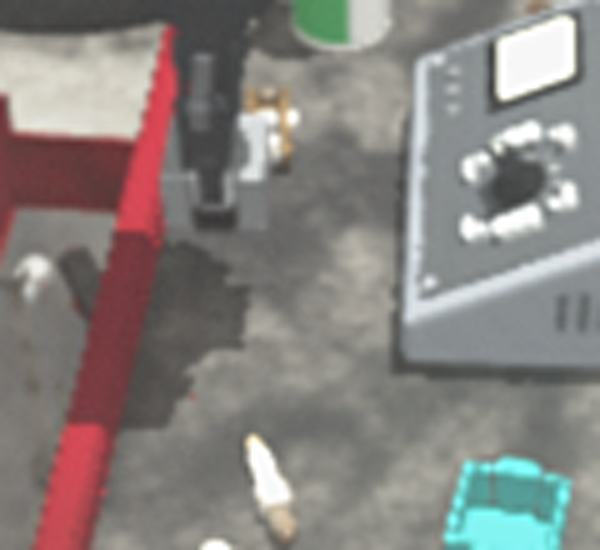

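The side view shows the guard hanging level above bare mat, between the red rail and the case. Its underside is about 23.5 mm below the TCP.

>>> play_rows:
  series:
    - {"x": 0.5, "y": 0, "z": 2, "wx": 0, "wy": 0.15, "wz": 0}
    - {"x": 0.3, "y": 0, "z": 2, "wx": 0, "wy": 0, "wz": 0}
    - {"x": 0, "y": 0, "z": 2, "wx": 0, "wy": 0, "wz": 0}
    - {"x": 0, "y": 0, "z": 1.6, "wx": 0, "wy": 0, "wz": 0}
    - {"x": 0, "y": 0, "z": 0.9, "wx": 0, "wy": 0, "wz": 0}
    - {"x": 0, "y": 0, "z": 0.3, "wx": 0, "wy": 0, "wz": 0}
    - {"x": 0, "y": 0, "z": 0.2, "wx": 0, "wy": 0, "wz": 0}
    - {"x": 0, "y": 0, "z": 0, "wx": 0, "wy": 0, "wz": 0}

```text
clock: 9.55
tool_pos: [0.4384, -0.0294, 0.029]
ee_rot: [[0.999, 0.047, 0.002], [0.047, -0.999, 0.001], [0.002, -0.001, -1.0]]
ft_force: [-0.2, -0.1, -0.4]
grip_width: 0.0509
```

>>> play_rows:
  series:
    - {"x": 0, "y": 0, "z": 0.15, "wx": 0, "wy": 0, "wz": 0}
    - {"x": 0, "y": 0, "z": 0.15, "wx": 0, "wy": 0, "wz": 0}
    - {"x": 0, "y": 0, "z": 0.05, "wx": 0, "wy": 0, "wz": 0}
    - {"x": 0, "y": 0, "z": 0, "wx": 0, "wy": 0, "wz": 0}

```text
clock: 9.95
tool_pos: [0.4384, -0.0294, 0.0254]
ee_rot: [[0.999, 0.047, 0.002], [0.047, -0.999, 0.001], [0.002, -0.001, -1.0]]
ft_force: [1.7, -0.5, 4.0]
grip_width: 0.0511
```

>>> play_rows:
  series:
    - {"x": 0, "y": 0, "z": 0, "wx": 0, "wy": 0, "wz": 0}
    - {"x": 0, "y": 0, "z": 0, "wx": 0, "wy": 0, "wz": 0}
    - {"x": 0, "y": 0, "z": 0, "wx": 0, "wy": 0, "wz": 0}
    - {"x": 0, "y": 0, "z": 0, "wx": 0, "wy": 0, "wz": 0}
    - {"x": 0, "y": 0, "z": 0, "wx": 0, "wy": 0, "wz": 0}
    - {"x": 0, "y": 0, "z": -0.5, "wx": 0, "wy": 0, "wz": 0}
    - {"x": 0, "y": 0, "z": -1, "wx": 0, "wy": 0, "wz": 0}
    - {"x": 0, "y": 0, "z": -2, "wx": 0, "wy": 0, "wz": 0}
    - {"x": 0, "y": 0, "z": -4, "wx": 0, "wy": 0, "wz": 0}
    - {"x": 0, "y": 0, "z": -4, "wx": 0, "wy": 0, "wz": 0}
    - {"x": 0, "y": 0, "z": -4, "wx": 0, "wy": 0, "wz": 0}
    - {"x": 0, "y": 0, "z": -2, "wx": 0, "wy": 0, "wz": 0}
    - {"x": 0, "y": 0, "z": 0, "wx": 0, "wy": 0, "wz": 0}
  gripper: 1

```text
clock: 11.25
tool_pos: [0.4387, -0.0296, 0.2042]
ee_rot: [[0.999, 0.047, 0.007], [0.047, -0.999, 0.0], [0.007, 0.0, -1.0]]
ft_force: [-0.0, 0.3, -0.9]
grip_width: 0.0854
```

```bash
python3 - <<'E'
from h import *
z=np.load('pan.npz');o,R=z['o'],z['R'];n=R[:,2]
go(o+.16*n,R@FL)
d,T=shot('wrist');P=pts(d,T)
m=(abs(P[...,0]-.438)<.05)&(abs(P[...,1]+.03)<.05)&(P[...,2]>.025)&(P[...,2]<.06)
print(P[m].min(0),P[m].max(0),np.median(P[m],axis=0),m.sum())
E
```

```text
t 11.25 TCP [ 0.4387 -0.0296  0.2042] F [-0.   0.3 -0.9] w 0.0854
shift cm [ 8.82 -2.96 -1.94] rot deg [ 2.000e-02  2.663e+01 -3.000e-02]
[ 0.40711883 -0.06021858  0.02538532] [0.46496241 0.00177207 0.04162654] [ 0.43813783 -0.0291983   0.03863027] 3595
```

The guard is standing, with its top at 38.6 mm. Back above the panel to look at the knob.

>>> play_rows:
  series:
    - {"x": 2.94, "y": -0.99, "z": -0.65, "wx": 0, "wy": 0, "wz": 0}
    - {"x": 2.94, "y": -0.99, "z": -0.65, "wx": 0, "wy": 0, "wz": 0}
    - {"x": 2.94, "y": -0.99, "z": -0.65, "wx": 0, "wy": 0, "wz": 0}
    - {"x": 0, "y": 0, "z": 0, "wx": 0, "wy": 6.66, "wz": 0}
    - {"x": 0, "y": 0, "z": 0, "wx": 0, "wy": 6.66, "wz": 0}
    - {"x": 0, "y": 0, "z": 0, "wx": 0, "wy": 6.66, "wz": 0}
    - {"x": 0, "y": 0, "z": 0, "wx": 0, "wy": 6.66, "wz": 0}
    - {"x": 0, "y": 0, "z": 0, "wx": 0, "wy": 0, "wz": 0}
    - {"x": 0, "y": 0, "z": 0, "wx": 0, "wy": 0, "wz": 0}

```text
clock: 12.2
tool_pos: [0.5239, 0.0043, 0.2192]
ee_rot: [[0.894, 0.047, 0.446], [0.042, -0.999, 0.022], [0.447, -0.001, -0.895]]
ft_force: [0.6, -0.1, -0.5]
grip_width: 0.0849
```

```bash
python3 - <<'E'
from h import *
z=np.load('pan.npz');o,R=z['o'],z['R'];n=R[:,2]; oo=o-.002*n
go(o+.16*n,R@FL)
d,T=shot('wrist');np.savez('w6.npz',T=T,**{k:d[k] for k in ['pixels','range_z','fx','fy','cx','cy']})
P=pts(d,T);L=(P-oo)@R
# rectified top-down view at wing-top plane h=28mm: columns = -y, rows = -x (up slope up), 10 px/mm
K=np.array([[d['fx'],0,d['cx']],[0,d['fy'],d['cy']],[0,0,1]],float);Ti=np.linalg.inv(T)
def H(h):
    A=np.stack([Ti[:3,:3]@R[:,0],Ti[:3,:3]@R[:,1],Ti[:3,:3]@(oo+h*n)+Ti[:3,3]],1)
    M=K@A; S=np.array([[0,-.0001,.03],[-.0001,0,.03],[0,0,1]]); return M@S
im=cv2.warpPerspective(d['pixels'],H(.028),(600,600),flags=cv2.INTER_LINEAR|cv2.WARP_INVERSE_MAP)
cv2.imwrite('pics/knob.png',im[:,:,::-1])
m=(L[...,2]>.022)&(L[...,2]<.034)&(np.hypot(L[...,0],L[...,1])<.025)
X=L[m];c,s,a=cv2.minAreaRect((X[:,:2]*1e5).astype(np.int32));print('wing',m.sum(),np.array(c)/1e5,np.array(s)/1e5,a,np.median(X[:,2]))
E
```

```text
t 12.2 TCP [0.5239 0.0043 0.2192] F [ 0.6 -0.1 -0.5] w 0.0849
shift cm [ 0.35  0.02 -0.38] rot deg [-0.02  0.46 -0.06]
wing 599 [-1.58582458e-03 -9.01049805e-05] [0.01223661 0.03471426] 14.32271957397461 0.02876899169040095
```

View pics/knob.png

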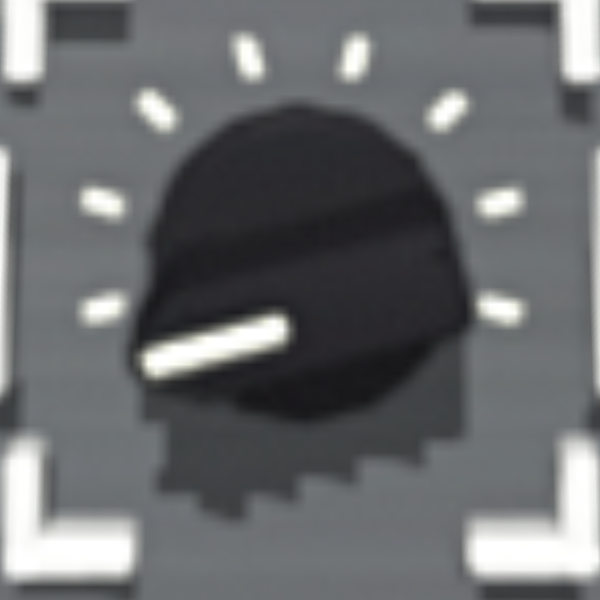

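The knob's white line runs from (288,328) to (150,363), so the pointer is about 105° anticlockwise of up-slope, the first position. The target is therefore 15° clockwise of up. I'll turn the tool 105° anticlockwise so its x lies along the pointer.

>>> play_rows:
  series:
    - {"x": 0.15, "y": 0, "z": 0, "wx": 0, "wy": 0.46, "wz": 0}
    - {"x": 0, "y": 0, "z": 0, "wx": 0, "wy": 0, "wz": -8.1}
    - {"x": 0, "y": 0, "z": 0, "wx": 0, "wy": 0, "wz": -8.1}
    - {"x": 0, "y": 0, "z": 0, "wx": 0, "wy": 0, "wz": -8.1}
    - {"x": 0, "y": 0, "z": 0, "wx": 0, "wy": 0, "wz": -8.1}
    - {"x": 0, "y": 0, "z": 0, "wx": 0, "wy": 0, "wz": -8.1}
    - {"x": 0, "y": 0, "z": 0, "wx": 0, "wy": 0, "wz": -8.1}
    - {"x": 0, "y": 0, "z": 0, "wx": 0, "wy": 0, "wz": -8.1}
    - {"x": 0, "y": 0, "z": 0, "wx": 0, "wy": 0, "wz": -8.1}
    - {"x": 0, "y": 0, "z": 0, "wx": 0, "wy": 0, "wz": -8.1}
    - {"x": 0, "y": 0, "z": 0, "wx": 0, "wy": 0, "wz": -8.1}
    - {"x": 0, "y": 0, "z": 0, "wx": 0, "wy": 0, "wz": -8.1}
    - {"x": 0, "y": 0, "z": 0, "wx": 0, "wy": 0, "wz": -8.1}
    - {"x": 0, "y": 0, "z": 0, "wx": 0, "wy": 0, "wz": -7.8}
    - {"x": 0, "y": 0, "z": 0, "wx": 0, "wy": 0, "wz": 0}
    - {"x": 0, "y": 0, "z": 0, "wx": 0, "wy": 0, "wz": 0}
  gripper: 0.42
  newtons: 30

```text
clock: 13.85
tool_pos: [0.5261, 0.0044, 0.2201]
ee_rot: [[-0.272, 0.848, 0.455], [0.955, 0.295, 0.022], [-0.115, 0.441, -0.89]]
ft_force: [-0.1, -0.5, -0.3]
grip_width: 0.0358
```

```bash
cat > knob.py <<'E'
from h import *
z=np.load('pan.npz');o,R=z['o'],z['R'];n=R[:,2]; oo=o-.002*n
def wing(d,T):
    P=pts(d,T);L=(P-oo)@R
    m=(L[...,2]>.0255)&(L[...,2]<.033)&(np.hypot(L[...,0],L[...,1])<.025)
    X=L[m];c,s,a=cv2.minAreaRect((X[:,:2]*1e5).astype(np.int32));print('wing',m.sum(),np.array(c)/1e5,np.array(s)/1e5,a,np.median(X[:,2]))
    val=d['pixels'].min(2);w=(m|cv2.dilate(m.astype(np.uint8),np.ones((3,3))).astype(bool))&(val>130)
    v,u=np.nonzero(w); Y=np.array([(onplane(d,T,a,b,oo+.028*n,n)-oo)@R for a,b in zip(u,v)])[:,:2]
    c=Y.mean(0);t=np.linalg.svd(Y-c)[2][0]; t*=np.sign(t@c) if abs(t@c)>1e-4 else 1
    print('line',len(u),c.round(4),'heading ccw',np.degrees(np.arctan2(t[1],t[0])).round(1),'offset of line from origin along its left normal',(c[1]*t[0]-c[0]*t[1]).round(4),'ends',(Y@t).min().round(4),(Y@t).max().round(4))
def tgt(x,y,h,head): return oo+R@np.array([x,y,h]), R@Ro.from_euler('z',head,degrees=True).as_matrix()@FL
E
python3 - <<'E'
from knob import *
f=np.load('w6.npz');wing({k:f[k] for k in f.files},f['T'])
go(*tgt(-.0018,-.0004,.022,105)); print(telemetry.get_state()['q'].round(2))
d,T=shot('wrist','pics/w7.png');print('cam local',((T[:3,3]-oo)@R).round(3)); wing(d,T)
E
```

```text
wing 564 [-0.00163503 -0.00010111] [0.01215816 0.03470741] 14.51317310333252 0.02881857221873879
line 63 [-0.0044  0.0074] heading ccw 101.1 offset of line from origin along its left normal 0.0029 ends -0.0179 0.0163
t 13.85 TCP [0.5261 0.0044 0.2201] F [-0.1 -0.5 -0.3] w 0.0358
shift cm [-0.05 -0.11 13.6 ] rot deg [ 0.1  -0.   -0.29]
[-0.07 -0.51  2.06  0.06  1.12 -0.39]
cam local [-0.021  0.072  0.294]
wing 543 [-0.00191968  0.00063497] [0.01175461 0.03489281] 15.032917022705078 0.028902560068165363
line 69 [-0.0042  0.0079] heading ccw 105.1 offset of line from origin along its left normal 0.002 ends 0.0015 0.0161
```

>>> play_rows:
  series:
    - {"x": -0.03, "y": -0.11, "z": 2.8, "wx": 0.1, "wy": 0, "wz": -0.29}
    - {"x": 0, "y": 0, "z": 2.8, "wx": 0, "wy": 0, "wz": 0}
    - {"x": 0, "y": 0, "z": 2.8, "wx": 0, "wy": 0, "wz": 0}
    - {"x": 0, "y": 0, "z": 2.0, "wx": 0, "wy": 0, "wz": 0}
    - {"x": 0, "y": 0, "z": 0, "wx": 0, "wy": 0, "wz": 0}
    - {"x": 0, "y": 0, "z": 0, "wx": 0, "wy": 0, "wz": 0}

```text
clock: 14.5
tool_pos: [0.5722, 0.006, 0.1275]
ee_rot: [[-0.279, 0.846, 0.454], [0.953, 0.302, 0.022], [-0.119, 0.439, -0.891]]
ft_force: [0.5, 0.2, 0.6]
grip_width: 0.0361
```

```bash
python3 - <<'E'
from knob import *
go(*tgt(-.0018,-.0002,.022,105))
d,T=shot('wrist','pics/w8.png'); wing(d,T)
E
```

```text
t 14.5 TCP [0.5722 0.006  0.1275] F [0.5 0.2 0.6] w 0.0361
shift cm [0.   0.02 3.26] rot deg [0.02 0.01 0.15]
wing 1228 [-0.00190494  0.00092133] [0.01156115 0.0350467 ] 14.914146423339844 0.028964250605163014
line 77 [-0.0043  0.0083] heading ccw 104.7 offset of line from origin along its left normal 0.002 ends 0.0021 0.0158
```

View pics/w8.png

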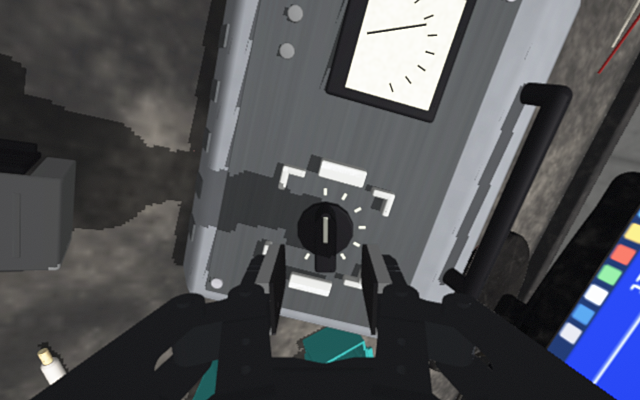

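The wing at column 325 lies midway between the pads. The standing guard is visible at left. I'll lower and grip.

>>> play_rows:
  series:
    - {"x": 0, "y": 0, "z": 1.4, "wx": 0, "wy": 0, "wz": 0}
    - {"x": 0, "y": 0, "z": 1.2, "wx": 0, "wy": 0, "wz": 0}
    - {"x": 0, "y": 0, "z": 0.6, "wx": 0, "wy": 0, "wz": 0}
    - {"x": 0, "y": 0, "z": 0, "wx": 0, "wy": 0, "wz": 0}

```text
clock: 14.95
tool_pos: [0.5866, 0.0068, 0.0973]
ee_rot: [[-0.28, 0.847, 0.453], [0.953, 0.304, 0.022], [-0.119, 0.437, -0.891]]
ft_force: [0.3, 0.5, 0.3]
grip_width: 0.0357
```

>>> play_rows:
  series:
    - {"x": 0, "y": 0, "z": 0, "wx": 0, "wy": 0, "wz": 0}
    - {"x": 0, "y": 0, "z": 0, "wx": 0, "wy": 0, "wz": 0}
    - {"x": 0, "y": 0, "z": 0, "wx": 0, "wy": 0, "wz": 0}
    - {"x": 0, "y": 0, "z": 0, "wx": 0, "wy": 0, "wz": 0}
    - {"x": 0, "y": 0, "z": 0, "wx": 0, "wy": 0, "wz": 0}
    - {"x": 0, "y": 0, "z": 0, "wx": 0, "wy": 0, "wz": 0}
  gripper: 0
  newtons: 30

```text
clock: 15.55
tool_pos: [0.5873, 0.0069, 0.0995]
ee_rot: [[-0.28, 0.845, 0.456], [0.953, 0.304, 0.022], [-0.12, 0.441, -0.89]]
ft_force: [6.9, 2.9, -3.2]
grip_width: 0.0107
```

```bash
python3 - <<'E'
from knob import *
go(*tgt(-.0018,-.0002,.022,105)); s=telemetry.get_state(); print('F panel',(R.T@s['ft_force']).round(1),'M panel',(R.T@s['moment']).round(3))
E
```

```text
t 15.55 TCP [0.5873 0.0069 0.0995] F [ 6.9  2.9 -3.2] w 0.0107
shift cm [ 0.01 -0.05  0.08] rot deg [0.17 0.04 0.23]
F panel [ 4.8  2.6 -6.1] M panel [ 0.279 -0.538 -0.087]
```

>>> play_rows:
  series:
    - {"x": 0, "y": 0, "z": 0, "wx": 0, "wy": 0, "wz": 6}
    - {"x": 0, "y": 0, "z": 0, "wx": 0, "wy": 0, "wz": 6}
    - {"x": 0, "y": 0, "z": 0, "wx": 0, "wy": 0, "wz": 6}
    - {"x": 0, "y": 0, "z": 0, "wx": 0, "wy": 0, "wz": 6}
    - {"x": 0, "y": 0, "z": 0, "wx": 0, "wy": 0, "wz": 6}
    - {"x": 0, "y": 0, "z": 0, "wx": 0, "wy": 0, "wz": 6}
    - {"x": 0, "y": 0, "z": 0, "wx": 0, "wy": 0, "wz": 6}
    - {"x": 0, "y": 0, "z": 0, "wx": 0, "wy": 0, "wz": 6}
    - {"x": 0, "y": 0, "z": 0, "wx": 0, "wy": 0, "wz": 6}
    - {"x": 0, "y": 0, "z": 0, "wx": 0, "wy": 0, "wz": 6}
    - {"x": 0, "y": 0, "z": 0, "wx": 0, "wy": 0, "wz": 0}
  newtons: 40

```text
clock: 16.65
tool_pos: [0.5879, 0.0068, 0.0999]
ee_rot: [[0.594, 0.662, 0.458], [0.736, -0.676, 0.022], [0.324, 0.324, -0.889]]
ft_force: [16.5, 2.4, -6.9]
grip_width: 0.0108
```

```bash
python3 - <<'E'
from knob import *
go(*tgt(-.0018,-.0002,.022,45)); s=telemetry.get_state(); print('F panel',(R.T@s['ft_force']).round(1),'M panel',(R.T@s['moment']).round(3))
E
```

```text
t 16.65 TCP [0.5879 0.0068 0.0999] F [16.5  2.4 -6.9] w 0.0108
shift cm [-0.09 -0.09  0.09] rot deg [ 0.2  -0.19 -0.  ]
F panel [ 11.6   1.6 -13.7] M panel [ 0.287 -1.606 -0.005]
```

>>> play_rows:
  series:
    - {"x": 0.08, "y": 0.08, "z": 0.08, "wx": 0, "wy": 0, "wz": 0}
    - {"x": 0, "y": 0, "z": 0, "wx": 0, "wy": 0, "wz": 6}
    - {"x": 0, "y": 0, "z": 0, "wx": 0, "wy": 0, "wz": 6}
    - {"x": 0, "y": 0, "z": 0, "wx": 0, "wy": 0, "wz": 6}
    - {"x": 0, "y": 0, "z": 0, "wx": 0, "wy": 0, "wz": 6}
    - {"x": 0, "y": 0, "z": 0, "wx": 0, "wy": 0, "wz": 6}
    - {"x": 0, "y": 0, "z": 0, "wx": 0, "wy": 0, "wz": 6}
    - {"x": 0, "y": 0, "z": 0, "wx": 0, "wy": 0, "wz": 6}
    - {"x": 0, "y": 0, "z": 0, "wx": 0, "wy": 0, "wz": 6}
    - {"x": 0, "y": 0, "z": 0, "wx": 0, "wy": 0, "wz": 0}

```text
clock: 17.65
tool_pos: [0.5885, 0.0064, 0.0999]
ee_rot: [[0.89, 0.001, 0.456], [-0.009, -1.0, 0.021], [0.456, -0.023, -0.89]]
ft_force: [-6.9, -4.9, 9.8]
grip_width: 0.0108
```

```bash
python3 - <<'E'
from knob import *
go(*tgt(-.0018,-.0002,.022,-15)); s=telemetry.get_state(); print('F panel',(R.T@s['ft_force']).round(1),'M panel',(R.T@s['moment']).round(3))
E
```

```text
t 17.65 TCP [0.5885 0.0064 0.0999] F [-6.9 -4.9  9.8] w 0.0108
shift cm [-0.18 -0.04  0.06] rot deg [ 0.03 -0.16 12.02]
F panel [-1.9 -4.5 11.9] M panel [-0.553  0.617 -0.009]
```

>>> play_rows:
  series:
    - {"x": 0, "y": 0, "z": -0.04, "wx": 0, "wy": 0, "wz": 6}
    - {"x": 0, "y": 0, "z": 0, "wx": 0, "wy": 0, "wz": 5}
    - {"x": 0, "y": 0, "z": 0, "wx": 0, "wy": 0, "wz": 0}
    - {"x": 0, "y": 0, "z": 0, "wx": 0, "wy": 0, "wz": 0}

```text
clock: 18.05
tool_pos: [0.5884, 0.0062, 0.1]
ee_rot: [[0.874, -0.165, 0.456], [-0.196, -0.98, 0.021], [0.444, -0.108, -0.89]]
ft_force: [1.7, -6.3, 2.8]
grip_width: 0.0106
```

>>> play_rows:
  series:
    - {"x": 0, "y": 0, "z": 0, "wx": 0, "wy": 0, "wz": 0}
    - {"x": 0, "y": 0, "z": 0, "wx": 0, "wy": 0, "wz": 0}
    - {"x": 0, "y": 0, "z": 0, "wx": 0, "wy": 0, "wz": 0}
    - {"x": 0, "y": 0, "z": 0, "wx": 0, "wy": 0, "wz": 0}
    - {"x": 0, "y": 0, "z": -1, "wx": 0, "wy": 0, "wz": 0}
    - {"x": 0, "y": 0, "z": -2, "wx": 0, "wy": 0, "wz": 0}
    - {"x": 0, "y": 0, "z": -3, "wx": 0, "wy": 0, "wz": 0}
    - {"x": 0, "y": 0, "z": -4, "wx": 0, "wy": 0, "wz": 0}
    - {"x": 0, "y": 0, "z": -4, "wx": 0, "wy": 0, "wz": 0}
    - {"x": 0, "y": 0, "z": 0, "wx": 0, "wy": 0, "wz": 0}
    - {"x": 0, "y": 0, "z": 0, "wx": 0, "wy": 0, "wz": 0}
  gripper: 0.42

```text
clock: 19.15
tool_pos: [0.5242, 0.0037, 0.2252]
ee_rot: [[0.874, -0.165, 0.457], [-0.196, -0.98, 0.022], [0.444, -0.108, -0.889]]
ft_force: [-0.3, 0.4, -0.6]
grip_width: 0.0357
```

```bash
python3 - <<'E'
from knob import *
go(*tgt(-.0018,-.0002,.022,-15))
d,T=shot('wrist','pics/w9.png'); wing(d,T)
P=pts(d,T);m=(abs(P[...,0]-.438)<.06)&(abs(P[...,1]+.03)<.06)&(P[...,2]>.03)&(P[...,2]<.06);print(m.sum())
d,T=shot('side');P=pts(d,T);m=(abs(P[...,0]-.438)<.05)&(abs(P[...,1]+.03)<.05)&(P[...,2]>.03)&(P[...,2]<.06);print('guard side',m.sum(),P[m].mean(0))
cv2.imwrite('pics/s9.png',cv2.resize(d['pixels'][140:290,240:400,::-1],None,fx=4,fy=4))
E
```

```text
t 19.15 TCP [0.5242 0.0037 0.2252] F [-0.3  0.4 -0.6] w 0.0357
shift cm [-0.18  0.03 14.14] rot deg [-0.03 -0.21  1.25]
wing 511 [-0.00111596 -0.00102611] [0.01121287 0.03476866] 75.98101806640625 0.028882861067972977
line 59 [ 0.0068 -0.0026] heading ccw -15.4 offset of line from origin along its left normal -0.0007 ends -0.0007 0.014
453
guard side 293 [ 0.43900943 -0.03332767  0.038151  ]
```

View pics/w9.png

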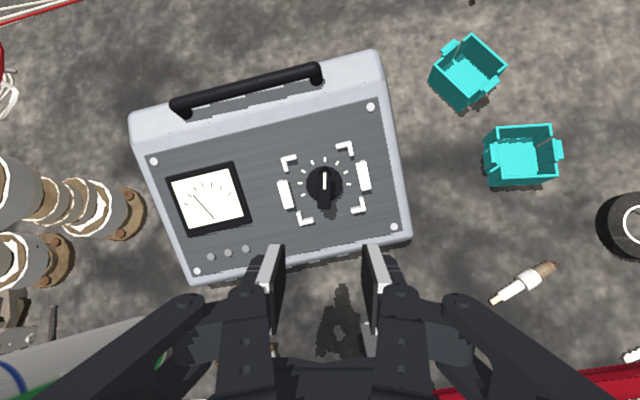

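The knob reads 15° clockwise of up, exactly four clicks from the start. The guard still stands at (0.438, -0.030) with its top at about 38 mm, and the robot touches nothing. Handing in.

```bash
python3 -c "
from bench import env
print(env.sign_off())"
```

```text
the job is handed in; nothing more can be done
None
```

The job is done and handed in at about 19 s. I squeezed both tabs of the guard in, drew it straight off the panel, and stood it open side down on bare mat at about (0.438, -0.030). I then turned the knob 120° clockwise by gripping its wing.

**Last checks**
- **Knob:** the pointer line measured 105° anticlockwise of straight up the slope at the start and 15.4° clockwise at the end. That is four clicks, from the first position to the fifth.
- **Guard:** it stands level, with its top at about 38 mm in both the wrist and side views.
- **Robot:** the gripper is clear of the panel and reads about zero force.
- **Other things:** the look-alikes, spark plug and tape showed no disturbance in the last wrist picture. I did not measure the bystanders again.

**Disagreements**
- The panel plane came out about 2 mm high from depth, which I corrected using the catch and guard heights.
- The knob's axis was about 1 mm off the estimate, with side forces up to about 18 N while turning. I corrected it midway.
- The tabs needed more grip than expected, 80 to 95 N, to go fully in.
- My final side picture could not be viewed because the picture limit was reached, so I checked that view by numbers only.

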